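# Pin the swing arm of the painting rest to its fork bracket

### The arm

A 7-joint arm with a two-finger parallel gripper is mounted at the origin on a cart in front of the work surface, level with it; the furniture and walls round the work are solid. World frame = base frame: x ahead of the robot, y to its left, z up, the work surface at z = 0. Lengths are in m, angles in rad, forces in N, time in s.
With the tool pointing down it reaches from about 0.35 to 0.9 m from the base axis. Payload 8.1 kg.
Tool frame: the origin (TCP) lies at the very end of the fingers, on their centre line; the grasp point (between the pads) lies 19 mm behind it (arm.tcp_to_grasp is the z of the grasp point in the tool frame, in m); z points along the fingers, y is the line along which they close (so a half turn about z gives the same grasp; the last joint's range is limited). The gripper opens to 92 mm and grips with 3 to 60 N. Pads are 19 mm wide; open, the fingers measure 130 mm over their backs; the gripper's body (75 mm by 190 mm) begins 47 mm behind the grasp point.
Start: joints at [1.202, 0.434, 0.025, 1.573, -0.012, 1.134, -0.075], TCP at [0.164, -0.603, 0.227] pointing down, gripper open.
Joint ranges: [-2.62, 2.62], [-0.44, 2.09], [-1.27, 1.32], [0.08, 2.57], [-1.32, 4.46], [0.12, 2], [-2.74, 2.74]. Speed limits (rad/s): [2.22, 2.22, 3.01, 3.01, 3.14, 3.14, 3.14].

### API

Orientations are given as a rotation vector (axis times angle).
In Python, from cell import readout, vision, sign_off, arm gives the robot as it stands. The module is installed in compiled form; this text tells all that it offers.
- The arm moves only by the shell command python3 -m creep 'ROWS' [FORCE]. ROWS is JSON, a list of rows, each a list of 5 numbers: the shift along the tool's x, y, z in units of 4 cm (1.0 is 4 cm), then the turn about the tool's z in units of 4 degrees (1.0 is 4 degrees), then the opening, from 0 (shut) to 1 (fully open). A call has 1 to 12 rows; each row shifts and turns the commanded pose from where the row before left it, along the tool's axes as they then stand; what a row does not reach is not made up. A row lasts 1/8 s, in which the tool goes at most 62.5 mm and 10.7 degrees, less where a joint would pass 70% of its speed; a pose out of reach is approached as far as the arm can. A call with a number of a shift or a turn outside -1 to 1 is refused whole. A call with a gripper value outside its range is refused whole. The fingers move at their own pace and stop on an object; FORCE is the grip in N (left out, the last holds). Time passes only in rows, so rows that do not move let the fingers close. It gives the time, the measured TCP pose, the force, the opening and the grip force at its end, in the units of the state.
- readout.observe(): the state, without advancing time (a new reading comes with each control period).
- vision.get_image(name): name is "side" or "top"; returns a dict with "pixels" (480x640x3 uint8, blue, green, red), "z_map" (480x640 float32, m along the optical axis (not along the pixel's ray), 0 where there is no reading), "camera_matrix" (3x3 intrinsics, pixels), "position" and "rotation" of the camera in the world. Camera axes: x right, y up, looking along -z (the intrinsics and any distortion apply to the point x, -y, -z); pixel columns grow to the right and rows downward; lengths in m; the calibration is good to about 2 mm. A picture is of the moment at which its call begins.
- sign_off(): hands the job in; it is judged then, once.
The state is a dict: "clock": time; "joints": joint angles; "dq": joint speeds; "joint_efforts": joint torques, N m; "position": TCP position; "ee_rot": TCP orientation; "force": force on the tool from outside, world axes, zero at the start; "ft_torque": the same for the moment, N m; "width": opening from 0.0 (shut) to 1.0 (fully open); "gripper_force": force on a finger pad.
Only numpy, scipy, OpenCV 4.12 (cv2) and the standard library are available. Lean on these libraries where they do the work, as an engineer would, in place of code of your own. Each camera call takes 0.05 s, during which the arm holds its last target. There are 200 camera calls.

### The job

Join the swing arm of the painting rest to the steel fork bracket: take the long one of the two headed pins out of the wooden rack and push it down through the fork and the arm's eye until its head sits fully down on the upper fork plate, then let go. Leave the short pin in the rack; it would not reach through.

Things in the scene. Friction and masses are not known exactly. Their poses are not given: they have to be found in the camera images.
- long_pin: Long steel pin, upright, nose down, in a hole (34 mm deep) of the wooden rack. Origin: nose end, z up. Nose 7 mm wide tapers to 16 at 12 mm; shank 16 mm to 66 mm; head 38 mm wide, 66 to 72 mm; black grip knob 22 mm wide, 72 to 106 mm: take it here. 0.14 kg. Its x runs across the rack's row, y along it: close the fingers along x. Its head stands 32 mm above the wood.
- short_pin: The other pin in the rack, 90 mm from the long one: same nose, head and knob, but only 36 mm long below the head, which stands 2 mm above the wood. Origin: nose end, z up. Not to be used. Rack: fixed block 48 x 150 mm, 46 mm high.
- fork_seat (a point): Centre of the hole in the top face of the upper fork plate, 90 mm above the table, z up; the head sits here. Fixed. Upper plate 10 mm, gap 20 mm (holds the arm's eye), lower plate 10 mm; 26 mm holes, upright, on one axis. Below, a stiff plunger stops the pin when its head is 18 mm short: push it home with about 10 N; it does not spring back. Nothing within 100 mm stands higher.
- swing_arm: Loose aluminium arm (0.7 kg) of the painting rest, already lying with its square eye (50 x 50 x 14 mm, 26 mm hole) in the fork, lined up to 1 mm. Origin: on the eye's axis at table level, z up; the bar runs along +y to a round 84 mm plate on a leg, 150 mm from the eye, top 84 mm above the table. It need not be moved.

How it is judged:
At the end, for the whole second after the job is handed in: The long pin is at rest and released, through the fork and the arm's eye: its head no more than 5 mm above the upper fork plate, its nose within 12 mm of the hole's axis, within 10 degrees of upright, the arm's eye within 15 mm of the fork's axis (z of long_pin in the frame of fork_seat below -0.061 m and horizontal distance between long_pin and fork_seat below 0.012 m and angle between long_pin's own z axis and vertical below 0.17 rad and horizontal distance between swing_arm and fork_seat below 0.015 m and linear speed of long_pin below 0.02 m/s); the robot touches nothing.
It fails at once if the short pin is taken out of the rack or moved by more than 30 mm (distance of short_pin from where it was at the start of the episode above 0.03 m).
It also fails if it takes over 38 s, if anything falls off the work surface, if the arm or the gripper's body presses on something with over 40 N, if the wrist force passes 120 N, or if a joint passes its speed limit or range.

## Working session

There is one attempt and no reset: what is moved stays moved. The work goes in short steps, Python scripts to look and compute and a shell command to move; the robot and the scene stay as the last step left them, time stands still between calls to the robot, and variables do not carry over. Pictures are saved under pics/ and viewed, at most 10 in all, crops included, and the job is handed in when it is done.

```bash
mkdir -p pics; cat > h.py <<'E'
import numpy as np, cv2
from cell import readout, vision, sign_off, arm
def cloud(im):
    K=np.array(im["camera_matrix"]);z=im["z_map"]
    v,u=np.indices(z.shape)
    p=np.stack([(u-K[0,2])/K[0,0]*z,-(v-K[1,2])/K[1,1]*z,-z],-1)
    return p@rot(im).T+np.array(im["position"])
def rot(im):
    r=np.array(im["rotation"],float)
    return r if r.shape==(3,3) else cv2.Rodrigues(r)[0]
def ray(im,u,v,h):
    K=np.array(im["camera_matrix"])
    d=rot(im)@np.array([(u-K[0,2])/K[0,0],-(v-K[1,2])/K[1,1],-1]);o=np.array(im["position"])
    return o+d*(h-o[2])/d[2]
E
python3 - <<'E'
from h import *
for n in("top","side"):
    im=vision.get_image(n);cv2.imwrite(f"pics/{n}0.png",im["pixels"])
    np.savez(f"{n}0.npz",**{k:im[k] for k in im})
    print(n,[k for k in im],im["position"],im["rotation"],im["camera_matrix"])
print(readout.observe(),arm.tcp_to_grasp)
E
```

```text
top ['pixels', 'z_map', 'camera_matrix', 'position', 'rotation'] [0.35497398 0.16241171 0.90945581] [ 0.16605278 -0.14949851 -1.43714048] [[488.9687913    0.         309.65451273]
 [  0.         488.9687913  236.43634883]
 [  0.           0.           1.        ]]
side ['pixels', 'z_map', 'camera_matrix', 'position', 'rotation'] [ 0.08405578 -0.48378044  0.44722603] [ 1.12111619 -0.33719055 -0.52442631] [[608.95945103   0.         317.36172789]
 [  0.         608.95945103 221.46010866]
 [  0.           0.           1.        ]]
{'clock': 0.1, 'joints': array([ 1.20238603,  0.43516317,  0.02498227,  1.57397352, -0.01155744,
        1.13398985, -0.07509312]), 'dq': array([-0.00030179, -0.00165191,  0.00019594, -0.00208786,  0.00023487,
        0.00106337,  0.0010902 ]), 'joint_efforts': array([ 1.79587743e-03, -6.69133973e+01,  9.87546556e-01, -3.15144324e+01,
       -6.06139353e-02,  3.76185891e-02,  8.48719742e-05]), 'position': array([ 0.16399878, -0.60264617,  0.22603003]), 'ee_rot': array([-3.11256467e+00, -4.16046483e-01,  5.50257811e-04]), 'force': array([ 0.39773236,  0.08033249, -0.16154573]), 'ft_torque': array([ 0.02875409,  0.05648369, -0.01204245]), 'gripper_force': 0.0, 'width': 0.9974380822524217} -0.0188
```

View pics/top0.png

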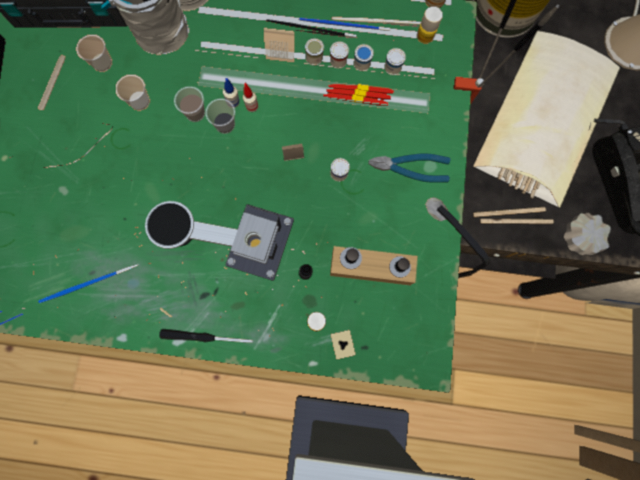

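View pics/side0.png

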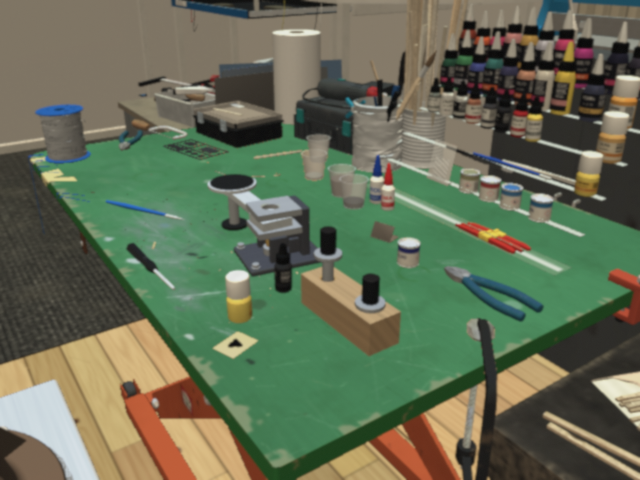

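The top view shows the long pin at about (350,257), the short pin at (401,265) and the fork hole at (254,239). The side view has the long knob at (328,240), the short one at (371,288) and the fork hole at (270,206).

```bash
cat > m.py <<'E'
from h import *
T=dict(np.load("top0.npz"));S=dict(np.load("side0.npz"))
C=cloud(T)
def circ(im,c,box,mask):
    u,v=c;m=np.zeros(mask.shape,np.uint8);m[v-box:v+box,u-box:u+box]=mask[v-box:v+box,u-box:u+box]
    n,l,s,ce=cv2.connectedComponentsWithStats(m);i=1+np.argmax(s[1:,4]);return ce[i],s[i,2:]
for nm,I,pts in(("T",T,[(352,256),(402,265)]),("S",S,[(328,240),(371,288)])):
    g=I["pixels"].max(2);Cl=cloud(I)
    for (u,v),ht in zip(pts,(.118,.088)):
        m=((g<60)).astype(np.uint8)
        ce,wh=circ(I,(u,v),16,m)
        patch=Cl[v-14:v+14,u-14:u+14].reshape(-1,3)
        top=patch[patch[:,2]>np.percentile(patch[:,2],99)-.004]
        print(nm,ce,wh,"ray top",ray(I,*ce,ht),"mid",ray(I,*ce,ht-.017),"cloudtop",top.mean(0),len(top))
for nm,I,(u,v) in(("T",T,(254,239)),("S",S,(270,206))):
    Cl=cloud(I);P=Cl[v-25:v+25,u-35:u+35];m=(abs(P[...,2]-.09)<.004)
    q=P[m];print(nm,"plate",q.mean(0),m.sum(),cv2.minAreaRect((q[:,:2]*1000).astype(np.float32)))
    cv2.imwrite(f"pics/z{nm}.png",cv2.resize(I["pixels"][v-40:v+40,u-50:u+50],None,fx=8,fy=7.5,interpolation=cv2.INTER_CUBIC))
# rack edges direction
hsv=cv2.cvtColor(T["pixels"],cv2.COLOR_BGR2HSV)
m=(abs(C[...,2]-.046)<.006);v,u=np.nonzero(m[235:295,325:425]);q=C[235:295,325:425][v,u]
print("rack",cv2.minAreaRect((q[:,:2]*1000).astype(np.float32)))
E
python3 m.py
```

```text
T [349.40740741 259.96296296] [10  8 27] ray top [0.48742631 0.11194447 0.118     ] mid [0.49027131 0.11086047 0.101     ] cloudtop [0.4959536  0.10903051 0.12499789] 122
T [398.125 267.525] [ 9 10 40] ray top [0.49013907 0.02671757 0.088     ] mid [0.49293631 0.02390938 0.071     ] cloudtop [0.49533051 0.02172602 0.10389584] 109
S [327.85974026 240.17662338] [ 15  28 385] ray top [0.4767903  0.08125694 0.118     ] mid [0.49706964 0.11043336 0.101     ] cloudtop [0.48674065 0.09541306 0.12412935] 119
S [370.35650224 288.61210762] [ 16  30 446] ray top [ 0.4789718  -0.00293699  0.088     ] mid [0.49766079 0.01981843 0.071     ] cloudtop [0.48830331 0.00837368 0.09369087] 145
T plate [0.51591006 0.27575036 0.0901671 ] 1365 ((519.0579833984375, 276.77606201171875), (60.423439025878906, 84.00099182128906), 79.83331298828125)
S plate [0.51253198 0.27541016 0.09046814] 933 ((525.3982543945312, 327.7913818359375), (173.0343475341797, 83.82606506347656), 79.65869903564453)
rack ((497.9062805175781, 63.526092529296875), (48.879703521728516, 150.0345458984375), 0.6232256293296814)
```

View pics/zT.png

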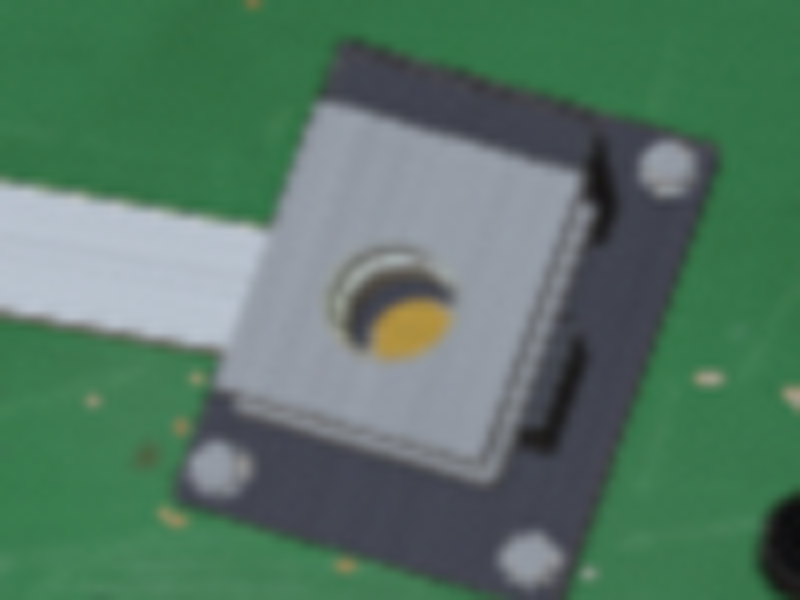

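View pics/zS.png

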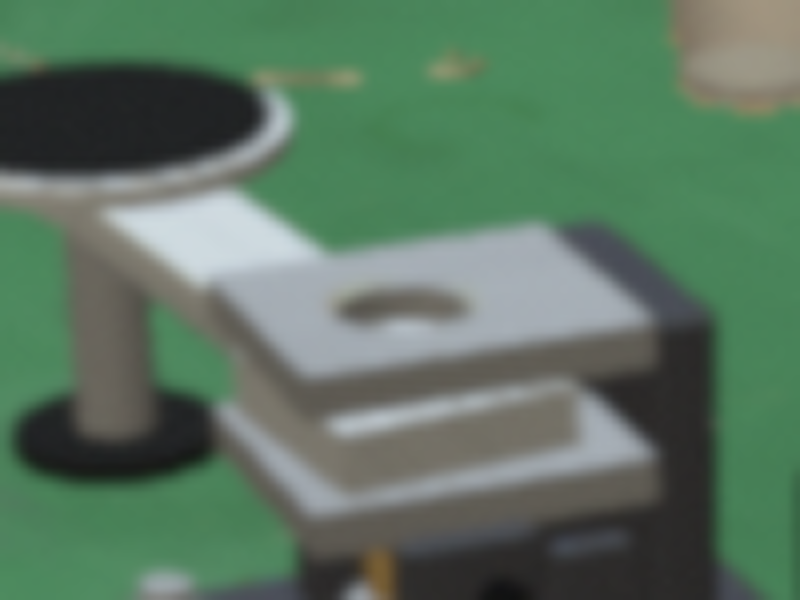

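```bash
python3 - <<'E'
from h import *
T=dict(np.load("top0.npz"));S=dict(np.load("side0.npz"))
print(ray(T,252.4,238.9,.09),ray(S,269.8,206.6,.09))
E
python3 -m creep '[[1,0,0,-1,1],[1,0,0,-1,1],[1,0,0,-1,1],[1,0,0,-1,1],[1,0,0,-1,1],[1,0,0,-1,1],[1,0,0,-1,1],[1,0,0,-1,1],[1,0,0,-1,1],[1,0,0,-1,1]]' 40
```

```text
[0.5070657  0.27869441 0.09      ] [0.50450304 0.2780292  0.09      ]
clock: 1.35
position: [0.4927, -0.3872, 0.2262]
ee_rot: [-2.782, -1.459, 0.001]
force: [0.9, -0.1, -0.0]
width: 0.999
gripper_force: 0.0
```

```bash
python3 -m creep '[[1,0,0,-1,1],[1,0,0,-1,1],[1,0,0,-1,1],[1,0,0,-1,1],[1,0,0,-1,1],[1,0,0,-1,1],[1,-0.2,0,-1,1],[1,-0.3,0,-1,1],[1,-0.4,0,-0.8,1],[1,-0.4,0,0,1],[1,-0.4,0,0,1]]'
```

```text
clock: 2.72
position: [0.5369, 0.0316, 0.2264]
ee_rot: [-2.213, -2.229, 0.001]
force: [-0.5, -0.8, 0.5]
width: 1.001
gripper_force: 0.0
```

```bash
python3 -m creep '[[0.7,-0.5,0,0,1],[0.7,-0.5,0,0,1],[0.54,0,0,0,1],[0,0,0.8,0,1],[0,0,0.8,0,1],[0,0,0.6,0,1],[0,0,0,0,1],[0,0,0,0,1]]'
python3 - <<'E'
from h import *
im=vision.get_image("side");cv2.imwrite("pics/s1.png",cv2.resize(im["pixels"][140:340,200:460],None,fx=3,fy=3))
E
```

```text
clock: 3.72
position: [0.4976, 0.108, 0.1395]
ee_rot: [2.213, 2.23, 0.001]
force: [0.8, -0.4, 0.2]
width: 1.0
gripper_force: 0.0
```

View pics/s1.png

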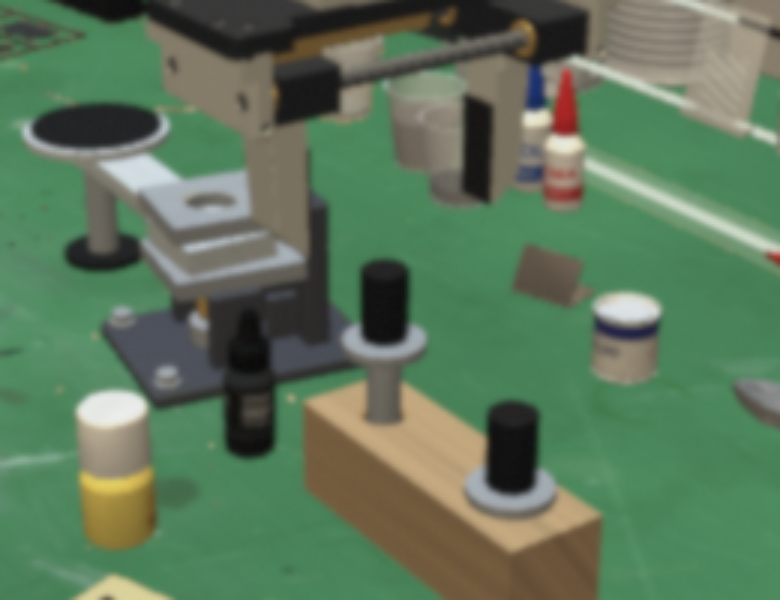

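The fingertips, around (280,250) and (480,195), straddle the long pin's knob at (385,300), so I'll descend and grip.

```bash
python3 -m creep '[[0,0,0.5,0,1],[0,0,0.5,0,1],[0,0,0.25,0,1],[0,0,0,0,0.5],[0,0,0,0,0],[0,0,0,0,0],[0,0,0,0,0],[0,0,0,0,0],[0,0,0,0,0],[0,0,0,0,0],[0,0,0,0,0]]' 45
```

```text
clock: 5.15
position: [0.4971, 0.1078, 0.0887]
ee_rot: [-2.213, -2.23, 0.0]
force: [-0.4, 0.2, 0.5]
width: 0.232
gripper_force: 45.0
```

```bash
python3 -m creep '[[0,0,-0.4,0,0],[0,0,-0.6,0,0],[0,0,-0.8,0,0],[0,0,-0.8,0,0],[0,0,-0.4,0,0],[0.6,0,0,0,0],[0.8,0.1,0,0,0],[0.8,0.1,0,0,0],[0.8,0,0,0,0],[0.8,0,0,0,0],[0.4,0,0,0,0],[0,0,0,0,0]]'
python3 -m creep '[[0,0,0,0,0],[0,0,0,0,0]]'
python3 - <<'E'
from h import *
im=vision.get_image("side");np.savez("side1.npz",**im)
cv2.imwrite("pics/s2.png",cv2.resize(im["pixels"][90:260,180:380],None,fx=3.5,fy=3.5))
im=vision.get_image("top");np.savez("top1.npz",**im)
cv2.imwrite("pics/t2.png",cv2.resize(im["pixels"][180:300,190:330],None,fx=4,fy=4))
E
```

```text
clock: 6.65
position: [0.5035, 0.2764, 0.2085]
ee_rot: [-2.211, -2.231, 0.001]
force: [0.1, -1.0, -1.2]
width: 0.232
gripper_force: 45.0
clock: 6.9
position: [0.5043, 0.2743, 0.2087]
ee_rot: [2.215, 2.227, -0.001]
force: [-0.5, -0.3, -1.9]
width: 0.232
gripper_force: 45.0
```

View pics/s2.png

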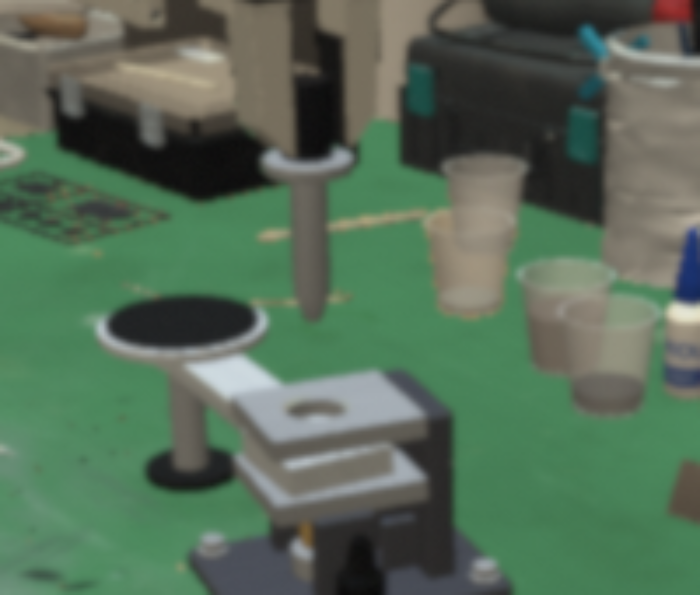

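The pin hangs upright. Its nose is at crop (314,318), full-image (269.7,180.9), directly above the hole at crop (315,410), full-image (270,207).

```bash
python3 - <<'E'
from h import *
S=dict(np.load("side1.npz"))
P=cloud(S)
print("nose ray",ray(S,269.5,180.5,.133),ray(S,269.5,181.5,.132),"hole",ray(S,269.8,207.,.09))
# shank centre columns: depth mask
for v in range(138,184,5):
    r=P[v,255:285]; k=(abs(r[:,0]-.505)<.03)&(abs(r[:,1]-.275)<.03)
    u=255+np.nonzero(k)[0]
    if len(u): print(v,u.min(),u.max(),r[k].mean(0).round(4))
E
```

```text
nose ray [0.50490596 0.27659149 0.133     ] [0.50405487 0.2751707  0.132     ] hole [0.50370113 0.27662461 0.09      ]
138 255 279 [0.4955 0.2619 0.2041]
143 263 273 [0.5009 0.2696 0.1939]
148 263 272 [0.4996 0.2693 0.1867]
153 263 273 [0.4999 0.269  0.1791]
158 263 273 [0.4997 0.2692 0.1714]
163 264 273 [0.4999 0.2686 0.1638]
168 264 274 [0.5006 0.2689 0.1558]
173 264 274 [0.5    0.2684 0.1483]
178 266 272 [0.5004 0.2697 0.1399]
```

```bash
python3 -m creep '[[0.09,0.03,0,0,0],[0,0,0.4,0,0],[0,0,0.4,0,0],[0,0,0.4,0,0],[0,0,0.4,0,0],[0,0,0.3,0,0],[0,0,0.2,0,0],[0,0,0.1,0,0],[0,0,0,0,0],[0,0,0,0,0]]'
```

```text
clock: 8.25
position: [0.5053, 0.2797, 0.1212]
ee_rot: [2.213, 2.229, 0.001]
force: [0.3, -0.3, -0.4]
width: 0.229
gripper_force: 45.0
```

```bash
python3 -m creep '[[0,0,0.06,0,0],[0,0,0.06,0,0],[0,0,0.06,0,0],[0,0,0.06,0,0],[0,0,0,0,0]]' 60; python3 -m creep '[[0,0,0.06,0,0],[0,0,0.06,0,0],[0,0,0.06,0,0],[0,0,0,0,0],[0,0,0,0,0]]'
```

```text
clock: 8.88
position: [0.5055, 0.2798, 0.1117]
ee_rot: [2.213, 2.229, 0.002]
force: [-0.3, -0.3, 4.2]
width: 0.228
gripper_force: 60.0
clock: 9.5
position: [0.5055, 0.2798, 0.1044]
ee_rot: [2.213, 2.229, 0.002]
force: [-0.4, 0.7, 5.2]
width: 0.227
gripper_force: 60.0
```

```bash
python3 -m creep '[[0,0,0.05,0,0],[0,0,0.05,0,0],[0,0,0,0,0]]'; python3 -m creep '[[0,0,0.04,0,0],[0,0,0,0,0],[0,0,0,0,0]]'
```

```text
clock: 9.88
position: [0.5055, 0.2799, 0.1008]
ee_rot: [2.213, 2.229, 0.002]
force: [-1.2, -0.8, 9.4]
width: 0.226
gripper_force: 60.0
clock: 10.25
position: [0.5056, 0.2799, 0.1007]
ee_rot: [2.212, 2.229, 0.003]
force: [-6.4, -5.1, 26.0]
width: 0.231
gripper_force: 60.0
```

```bash
python3 - <<'E'
from h import *
im=vision.get_image("side")
cv2.imwrite("pics/s3.png",cv2.resize(im["pixels"][150:270,200:340],None,fx=5,fy=5))
E
```

```text
(no output)
```

View pics/s3.png

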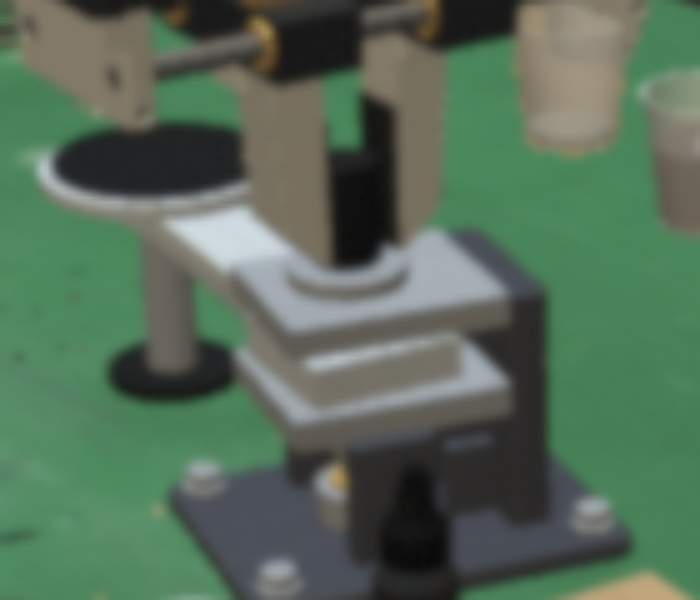

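The head at crop (348,275) sits flush on the upper plate, and the force jumped to 26 N at the expected height. I'll ease off, open and retract.

```bash
python3 -m creep '[[0,0,-0.04,0,0],[0,0,0,0,0.4],[0,0,0,0,0.7],[0,0,0,0,0.7],[0,0,0,0,0.7],[0,0,0,0,0.7],[0,0,-0.3,0,0.7],[0,0,-0.5,0,0.7],[0,0,-0.8,0,0.7],[0,0,-0.8,0,0.7],[0,0,-0.8,0,0.7],[0,0,0,0,0.7]]' 20
python3 - <<'E'
from h import *
im=vision.get_image("side")
cv2.imwrite("pics/s4.png",cv2.resize(im["pixels"][150:330,200:410],None,fx=3.3,fy=3.3))
E
```

```text
clock: 11.8
position: [0.5062, 0.2807, 0.2314]
ee_rot: [2.212, 2.229, 0.009]
force: [-0.7, -0.9, 0.0]
width: 0.701
gripper_force: 0.0
```

View pics/s4.png

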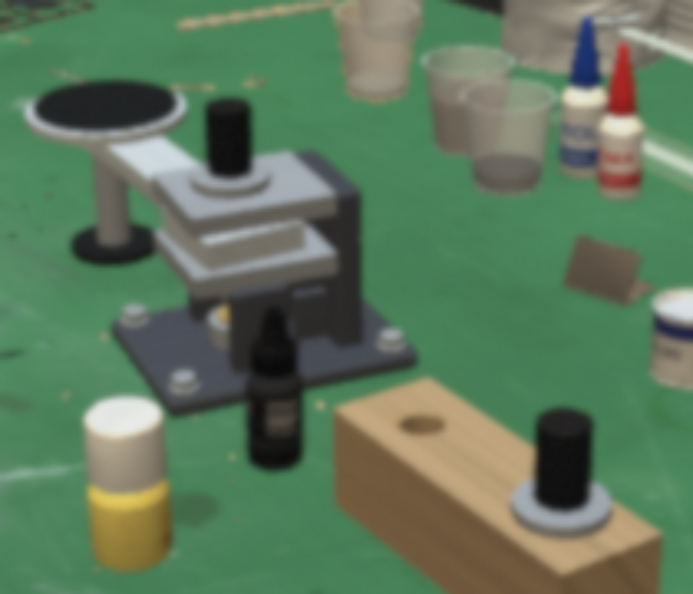

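The long pin stands upright with its head seated on the fork at (230,180). The short pin is untouched in the rack at (562,470), and the gripper is clear.

```bash
python3 -c "
from cell import sign_off
print(sign_off())"
```

```text
the job is handed in; nothing more can be done
None
```

The long pin is through the fork and the arm's eye with its head down on the upper plate and released, the short pin is untouched in the rack, and the job was handed in at about 12 s; the hand-in returned no verdict.

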